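# Uncap and level the live-stream camera at a rootwood stall

### The arm

A 7-joint arm with a two-finger parallel gripper is mounted at the origin on the work surface. World frame = base frame: x ahead of the robot, y to its left, z up, the work surface at z = 0. Lengths are in m, angles in degrees, forces in N, time in s.
With the tool pointing down it reaches from about 0.425 to 0.875 m from the base axis. Payload 4.7 kg.
Tool frame: the origin (TCP) lies at the very end of the fingers, on their centre line; the grasp point (between the pads) lies env.hold_point_z behind it (env.hold_point_z is the distance from the TCP to the grasp point, in m); z points along the fingers, y is the line along which they close (so a half turn about z gives the same grasp; the last joint's range is limited). The gripper opens to 87 mm and grips with 3 to 60 N. Pads are 19 mm wide; open, the fingers measure 117 mm over their backs; the gripper's body (75 mm by 190 mm) begins 51 mm behind the grasp point.
Start: joints at [70.078, 18.392, -4.016, 83.108, 1.295, 78.541, -3.26], TCP at [0.23, -0.608, 0.223] pointing down, gripper open.
Joint ranges: [-163.93, 163.93], [-17.29, 119.83], [-79.2, 71.16], [3.27, 140.29], [-89.18, 269.18], [5.43, 117.66], [-154.24, 154.24]. Speed limits (degrees/s): [147.25, 147.25, 180, 180, 180, 180, 180].

### API

Orientations are given as [roll, pitch, yaw] about the fixed x, y, z axes, in that order (R = Rz(yaw) Ry(pitch) Rx(roll)).
In Python, from cell import env gives the robot as it stands.
- The arm moves only by the shell command python3 -m jog 'ROWS' [FORCE]. ROWS is JSON, a list of rows, each an object with "dp": the shift along the tool's x, y, z in cm, a list of three; "twist": the turn about the tool's z in degrees; "fingers": the opening, from 0 (shut) to 1 (fully open). A call has 1 to 8 rows; each row is the pose to reach, as a shift and turn from the pose commanded when the call began, along the tool's axes at that moment; what a row does not reach only later rows make up. A row lasts 1/8 s, in which the tool goes at most 62.5 mm and 10.7 degrees, less where a joint would pass 70% of its speed; a pose out of reach is approached as far as the arm can. A call with a gripper value outside its range is refused whole. The fingers move at their own pace and stop on an object; FORCE is the grip in N (left out, the last holds). Time passes only in rows, so rows that repeat a pose let the fingers close. It gives the time, the measured TCP pose, the force, the opening and the grip force at its end, in the units of the state.
- env.get_obs(): the state, without advancing time (a new reading comes with each control period).
- env.read_camera(name): name is "scene" or "top" or "wrist"; returns a dict with "pixels" (400x640x3 uint8, blue, green, red), "depth" (400x640 float32, m along the optical axis (not along the pixel's ray), 0 where there is no reading), "fx", "fy", "cx", "cy" (pixels), "rvec" (rotation vector, rad) and "tvec" (3), from world to camera coordinates, as OpenCV has them. Camera axes: x right, y down, z forward; pixel columns grow to the right and rows downward; lengths in m; the calibration is good to about 2 mm. A picture is of the moment at which its call begins.
- env.sign_off(): hands the job in; it is judged then, once.
The state is a dict: "time_s": time; "qpos": joint angles; "joint_velocities": joint speeds; "effort": joint torques, N m; "tool_pos": TCP position; "tool_rot": TCP orientation; "force": force on the tool from outside, world axes, zero at the start; "wrist_torque": the same for the moment, N m; "grip_width": finger opening in m; "grasp_force": force on a finger pad.
Only numpy, scipy, OpenCV 4.12 (cv2) and the standard library are available. Lean on these libraries where they do the work, as an engineer would, in place of code of your own. Each camera call takes 0.05 s, during which the arm holds its last target. There are 200 camera calls.

### The job

Get the camera ready to film the carving on the turntable. Pinch the two red spring buttons of the lens cap together so that its catches let go, take the cap off without anything touching the lens glass, and lay it flat, outside face up, in the green felt-lined well of the wooden tray; then tip the camera forward until its lens looks level and let go. Leave everything else on the table standing where it is.

Things in the scene. Friction and masses are not known exactly. Their poses are not given: they have to be found in the camera images.
- cap_mid (a point): black lens cap, on the lens at the start: shell 51 mm across, 11 mm thick, plug 33 mm across reaching 7 mm into the lens; 30 to 60 g. Point: on its axis, half-way up the shell and level with the middle of the two red buttons, 5.5 mm below the outside face; 12.3 mm above what it lies on, plug down. z points out of the outside face (35 degrees from vertical on the lens), y through the buttons
- cap_button_a (a joint): travel of the red ribbed button at the cap's +y rim, m: 0 out, 0.004 fully in; spring, 3 N to start it, 9 N fully in. Each is 18 mm wide, 8.5 mm high; their outer faces are 60 mm apart when free, 52 mm when both are in. Each has a hook under the lens's lip, clear of it once the button is in by 3.2 mm
- cap_button_b (a joint): the same for the button at the cap's -y rim. With both kept in, the cap draws straight out along the lens axis and is clear after 8 mm
- lens_rim (a point): centre of the front rim of the camera's lens, on which the cap's shell sits. The front barrel is 46 mm across for 35 mm behind the rim, then 62 mm; its mouth is 35 mm wide. Its z axis points out along the lens axis, y lies along the tilt axis
- lens_glass: the bluish front glass, 41 mm across, its crown 15 mm down inside the front barrel; nothing may touch it. Origin at its back, 22 mm behind the rim, z out of the lens
- camera (a joint): tilt of the camera, rad: 0 at the start, tipped back on its stop, lens axis 35 degrees (0.61 rad) from vertical; 0.96 = lens level; grows as the lens comes down, to 1.35. Stiff (about 1.0 N m of friction, up to 0.4 N m of weight); stays where it is left
- tripod_hinge (a point): centre of the tilt axis on the tabletop tripod, 100 mm above the table; -x: level direction the camera films in, y: tilt axis, z up. Black legs reach 104 mm out. The black camera is 124 mm wide (y), 80 high, 44 deep, hand grip 21 mm more in front at +y; from the tilt axis, its underside is 34 mm, the lens axis 74 mm, the top 127 mm away; the lens rim is 97 mm ahead
- handle_grip (a point): on the axis of the camera's tan top handle, 30 mm behind its front end: a round bar 20 mm thick, 111 mm long, fore and aft, 23 mm clear above the camera but for a post near its back. With the lens level the point is 160 mm above the tilt axis and 45 mm ahead of it (166 mm radius). Pinched along the tilt axis, the bar can pivot between the fingers
- tray: brown wooden tray, fixed, 300 x 112 x 20 mm, long along its x axis, with three round wells 84 mm across and 7 mm deep, centred at x = -96, 0 and 96 mm. Origin under its centre. One well is lined with felt and empty, the others hold the blower and the microphone, in changing order
- felt_mid (a point): centre of the top of the green felt disc, 80 mm across, in the well kept for the cap; 5.5 mm below the tray's top face, 14.5 mm above the table
- blower: loose black rubber lens blower standing nozzle up in a well of the tray, bulb 53 mm across, 112 mm high; origin at its underside
- mic: loose white clip-on microphone with a grey ball, 46 x 50 x 29 mm, lying in a well; origin at its underside
- turntable: fixed black turntable, 200 mm across and 28 mm high, in front of the camera; origin under its centre
- carving: loose dark rootwood carving on the turntable, about 160 x 75 mm and 105 mm high; origin at its underside
- fill_light: fixed small LED panel on a round foot beside the camera, 84 mm wide, 120 mm high; origin under the foot
- sprayer: loose light blue bottle, 60 mm across and 165 mm high, beside the tray; origin at its underside
- vase: loose white vase with blue rings, 76 mm across and 132 mm high; origin at its underside
- teacup: loose small white cup, 68 mm across and 45 mm high; origin at its underside
- brush: loose flat brush with a light wooden handle lying along its x axis beside the tray; origin at its underside
Not all that is in view belongs to the job. What is shaped like the part that bears cap_mid but turquoise is not meant.

How it is judged (in metres and radians):
On the way, in this order (a step that is already met when the one before it is completed fails the run):
1. both buttons are pinched in while the cap still sits on the lens (value of joint each of cap_button_a, cap_button_b above 0.003 m and distance between cap_mid and lens_rim below 0.01 m), for 0.1 s.
2. the cap lies flat, outside face up, in the felt-lined well, let go (horizontal distance between cap_mid and felt_mid below 0.018 m and z of cap_mid in the frame of felt_mid below 0.016 m and angle between cap_mid's own z axis and vertical below 0.12 rad and contact force between the fingers and cap below 0.1 N), for 0.3 s.
3. the camera is tipped forward until its lens is level (value of joint camera between 0.84 and 1.08 rad), for 0.2 s.
At the end, for the whole second after the job is handed in: The cap lies flat (within 7 degrees), outside face up, in the felt-lined well, within 18 mm of its centre; the lens is level within 7 degrees and the camera at rest (all of step 3 and horizontal distance between cap_mid and felt_mid below 0.018 m and z of cap_mid in the frame of felt_mid below 0.016 m and angle between cap_mid's own z axis and vertical below 0.12 rad and velocity of joint camera between -0.05 and 0.05 rad/s); the robot touches nothing.
It fails at once if anything presses on the lens glass (contact force between anything else and lens_glass above 0.5 N).
It fails at once if a loose thing standing by is shoved more than 25 mm (distance of any of blower, mic, carving, sprayer, vase, teacup, brush from where it was at the start of the episode above 0.025 m).
It fails at once if the bottle, the vase or the blower is tipped over (angle between any of sprayer, vase, blower's own z axis and vertical above 0.5 rad).
It also fails if it takes over 64 s, if anything falls off the work surface, if the arm or the gripper's body presses on something with over 40 N, if the wrist force passes 120 N, or if a joint passes its speed limit or range.

## Working session

There is one attempt and no reset: what is moved stays moved. The work goes in short steps, Python scripts to look and compute and a shell command to move; the robot and the scene stay as the last step left them, time stands still between calls to the robot, and variables do not carry over. Pictures are saved under pics/ and viewed, at most 10 in all, crops included, and the job is handed in when it is done.

```bash
mkdir -p pics; cat > h.py <<'E'
import numpy as np, cv2
from cell import env
from scipy.spatial.transform import Rotation as Ro
def cam(n):
    c=env.read_camera(n); np.savez(f'{n}.npz',**c); return c
def load(n): return dict(np.load(f'{n}.npz'))
def world(c):
    v,u=np.mgrid[:400,:640]; d=c['depth']
    p=np.stack([(u-c['cx'])/c['fx']*d,(v-c['cy'])/c['fy']*d,d],-1)
    R=cv2.Rodrigues(c['rvec'])[0]
    return (p-c['tvec'].ravel())@R   # R^T (p-t)
E
python3 - <<'E'
from h import *
for n in('scene','top'):
    c=cam(n); cv2.imwrite(f'pics/{n}0.png',c['pixels'])
    R=cv2.Rodrigues(c['rvec'])[0]; print(n,-R.T@c['tvec'].ravel(),c['fx'])
o=env.get_obs(); print(o['tool_pos'],o['tool_rot'],o['grip_width'],env.hold_point_z)
E
```

```text
scene [1.17757028 0.24320188 0.84438695] 402.4754789809961
top [ 0.41749963 -0.04276991  1.17930047] 376.7156797111708
[ 0.22989406 -0.60746549  0.22158431] [-1.79902163e+02  5.10609337e-03  2.07336588e+01] 0.0868637516527471 0.0187
```

View pics/scene0.png

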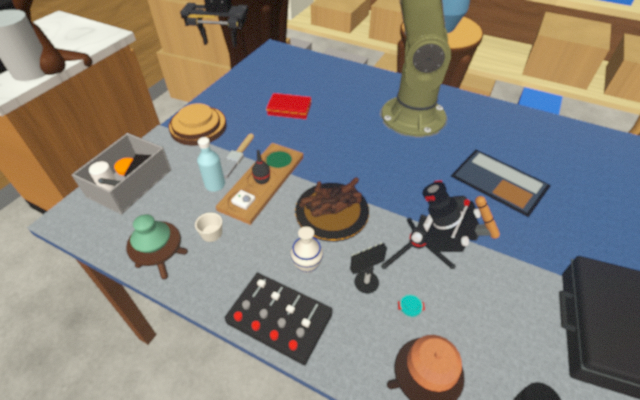

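View pics/top0.png

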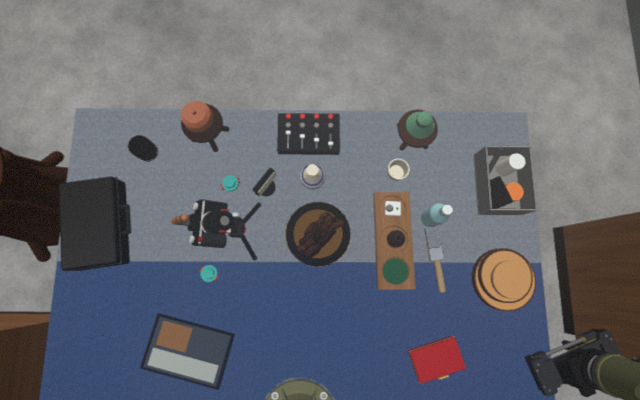

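```bash
python3 - <<'E'
from h import *
t=load('top'); W=world(t)
a=cv2.resize(t['pixels'][180:280,160:280],None,fx=5,fy=5,interpolation=cv2.INTER_CUBIC)
s=load('scene');b=cv2.resize(s['pixels'][165:285,370:520],None,fx=4,fy=4,interpolation=cv2.INTER_CUBIC)
cv2.imwrite('pics/c_top.png',a);cv2.imwrite('pics/c_sc.png',b)
hsv=cv2.cvtColor(t['pixels'],cv2.COLOR_BGR2HSV)
def seg(lo,hi,box,c=t,W=W,zmin=-1,zmax=9):
    h=cv2.cvtColor(c['pixels'],cv2.COLOR_BGR2HSV)
    m=cv2.inRange(h,lo,hi)>0; M=np.zeros_like(m);x0,y0,x1,y1=box;M[y0:y1,x0:x1]=1
    m&=M&(W[...,2]>zmin)&(W[...,2]<zmax)&(c['depth']>0); P=W[m]
    print(m.sum(),P.mean(0).round(4),P.min(0).round(4),P.max(0).round(4)); return P
seg((40,60,20),(90,255,255),(375,250,420,295))        # felt
P=seg((5,60,40),(25,255,255),(365,185,420,295),zmin=.01,zmax=.03) # tray
print(cv2.minAreaRect(P[:,:2].astype(np.float32)))
P=seg((0,0,0),(180,255,255),(160,180,270,265),zmin=.12)
Ws=world(s)
P=seg((0,130,60),(10,255,255),(415,170,455,215),s,Ws,.12)
P=seg((172,130,60),(180,255,255),(415,170,455,215),s,Ws,.12)
P=seg((0,130,60),(8,255,255),(190,195,240,250),zmin=.12)
P=seg((8,60,60),(25,255,255),(165,200,205,240),zmin=.08) 
E
```

```text
497 [ 0.4234 -0.2882  0.0147] [ 0.387  -0.3255  0.0075] [ 0.4623 -0.251   0.0216]
2386 [ 0.527  -0.2848  0.0184] [ 0.3721 -0.344   0.01  ] [ 0.6695 -0.2291  0.0296]
((0.5205948352813721, -0.28639158606529236), (0.29777762293815613, 0.11075156927108765), 0.9988970756530762)
1973 [0.5469 0.2359 0.1896] [0.484  0.0987 0.1201] [0.6788 0.3383 0.2577]
3 [0.5738 0.1943 0.2333] [0.5728 0.1928 0.233 ] [0.5753 0.1955 0.2335]
55 [0.5671 0.1896 0.2288] [0.5227 0.1781 0.2182] [0.5773 0.1992 0.2372]
8 [0.5572 0.2053 0.2202] [0.5077 0.1812 0.1791] [0.5755 0.2634 0.2361]
114 [0.5498 0.2985 0.2294] [0.542  0.2715 0.1767] [0.5591 0.3383 0.2577]
```

View pics/c_top.png

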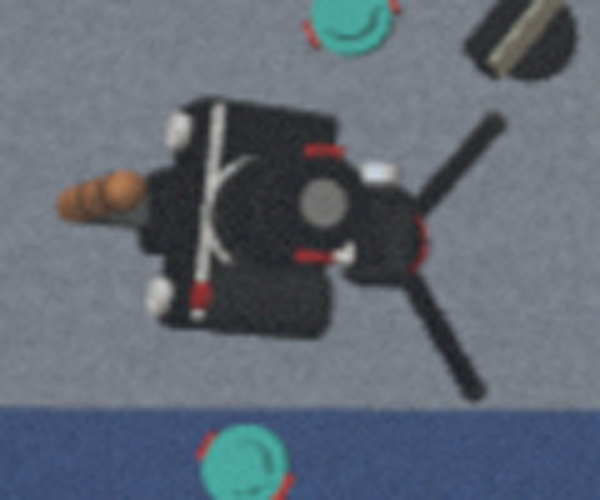

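View pics/c_sc.png

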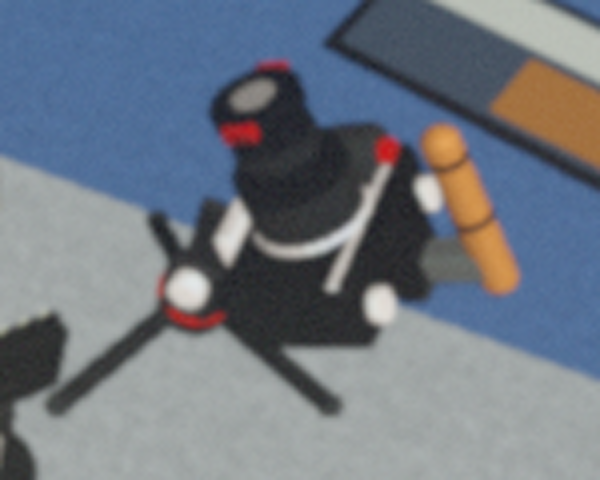

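Scene crop: grey cap centre at (433.3,188.7), red buttons at (430,198) and (439,182). Top image: cap disc at (225,220.6), buttons at (224.6,210) and (223,231.4), felt at (396,270), handle at (173..185, 220). The camera films towards −y. Next I'll work out the poses and the approach.

```bash
cat >> h.py <<'E'
def ray(c,u,v,z):
    R=cv2.Rodrigues(c['rvec'])[0]; o=-R.T@c['tvec'].ravel()
    d=R.T@np.array([(u-c['cx'])/c['fx'],(v-c['cy'])/c['fy'],1]); return (o+d*(z-o[2])/d[2]).round(4)
E
python3 - <<'E'
from h import *
t=load('top');s=load('scene');W=world(t);Ws=world(s)
print('disc',ray(t,225,220.6,.231),ray(s,433.3,188.7,.231),W[219:223,223:228].reshape(-1,3).mean(0),Ws[187:191,431:436].reshape(-1,3).mean(0))
b=[ray(t,224.6,210,.228),ray(t,223,231.4,.228),ray(s,430,198.2,.227),ray(s,438.7,181.7,.228)];print(b)
for i in(0,2): d=b[i]-b[i+1]; print('axis deg',np.degrees(np.arctan2(d[1],d[0])),np.linalg.norm(d))
for n,W_,c,(u0,v0,u1,v1) in(('t',W,t,(168,212,192,226)),('s',Ws,s,(472,193,502,242))):
    h=cv2.cvtColor(c['pixels'],cv2.COLOR_BGR2HSV)
    m=np.zeros((400,640),bool);m[v0:v1,u0:u1]=1
    m&=(h[...,0]>5)&(h[...,0]<22)&(h[...,1]>90)&(W_[...,2]>.15)&(W_[...,2]<.28);P=W_[m];q=P.mean(0)
    _,_,V=np.linalg.svd(P-q);print(n,m.sum(),q,V[0],P.min(0),P.max(0),np.degrees(np.arctan2(V[0][1],V[0][0])))
# camera body orientation from top: legs / cap face plane
p=Ws[184:193,428:439].reshape(-1,3);p=p[p[:,2]>.222];q=p.mean(0);_,_,V=np.linalg.svd(p-q);print('plane',q,V[2])
E
```

```text
disc [0.5457 0.1846 0.231 ] [0.5469 0.1881 0.231 ] [0.54606657 0.18475684 0.23045811] [0.54688288 0.18739204 0.23125258]
[array([0.5734, 0.1877, 0.228 ]), array([0.5186, 0.189 , 0.228 ]), array([0.5726, 0.1896, 0.227 ]), array([0.5181, 0.1921, 0.228 ])]
axis deg -1.358951563964801 0.05481541753922894
axis deg -2.626405638290749 0.05456647322303321
t 102 [0.55011351 0.29949658 0.22886349] [-0.00664603 -0.62231033  0.78274241] [0.54203126 0.27146171 0.1767312 ] [0.55911087 0.33825968 0.25767979] -90.61187297569013
s 387 [0.55742781 0.30656251 0.21561346] [ 0.0366213   0.57215971 -0.8193242 ] [0.54563316 0.27380611 0.16571451] [0.56303396 0.34183711 0.2567018 ] 86.3377573288464
plane [0.54519117 0.18714519 0.23092655] [-0.04612077 -0.57075419  0.81982469]
```

```bash
python3 -m jog '[{"dp":[0,0,-6]},{"dp":[0,0,-12]}]'
```

```text
validation failed for argument at $[0]...
```

Cap centre is about (0.546, 0.190, 0.2265), which matches the geometry (0.2264). The tilt axis yaw is about −3.5°, the felt centre (0.424, −0.288). I need tool yaw 86.5°.

```bash
python3 -m jog '[{"dp":[0,0,-6],"twist":0,"fingers":1},{"dp":[3,-2,-10],"twist":0,"fingers":1},{"dp":[8,-6,-10],"twist":-8,"fingers":1},{"dp":[13,-9.5,-10],"twist":-16,"fingers":1},{"dp":[18,-13,-10],"twist":-24,"fingers":1},{"dp":[23,-17,-10],"twist":-32,"fingers":1},{"dp":[28,-20.5,-10],"twist":-40,"fingers":1},{"dp":[33,-24,-10],"twist":-48,"fingers":1}]'; python3 - <<'E'
from h import *
o=env.get_obs();print(o['time_s'],o['tool_pos'],o['tool_rot'],np.round(o['qpos'],1),o['force'])
E
```

```text
time_s: 1.1
tool_pos: [0.4544, -0.2647, 0.3223]
tool_rot: [-180.0, 0.0, 69.0]
force: [1.3, -0.3, -0.5]
grip_width: 0.087
grasp_force: 0.0
1.1 [ 0.45440778 -0.26471253  0.32234253] [-1.79996996e+02  2.06366986e-02  6.89919306e+01] [ 50.    2.5 -23.4  90.6   1.   87.1   5.6] [ 1.28767874 -0.32491712 -0.54060476]
```

```bash
python3 -m jog '[{"dp":[6,-1,0],"twist":-3,"fingers":1},{"dp":[12,-2,0],"twist":-5,"fingers":1},{"dp":[18,-3,0],"twist":-8,"fingers":1},{"dp":[24,-4,0],"twist":-10,"fingers":1},{"dp":[30,-5,0],"twist":-13,"fingers":1},{"dp":[36,-6,0],"twist":-16,"fingers":1},{"dp":[42,-7,0],"twist":-17.5,"fingers":1},{"dp":[45.7,-7.7,0],"twist":-17.5,"fingers":1}]'; python3 -m jog '[{"dp":[0,0,0],"twist":0,"fingers":1},{"dp":[0,0,0],"twist":0,"fingers":1}]'; python3 - <<'E'
from h import *
o=env.get_obs();print(o['tool_pos'],o['tool_rot'],np.round(o['qpos'],1))
c=cam('wrist');cv2.imwrite('pics/w1.png',c['pixels'])
W=world(c);np.save('W.npy',W)
R=Ro.from_euler('xyz',o['tool_rot'],degrees=True).as_matrix()
E
```

```text
time_s: 2.1
tool_pos: [0.5472, 0.1906, 0.3222]
tool_rot: [-180.0, -0.1, 86.4]
force: [0.4, -0.5, -0.2]
grip_width: 0.087
grasp_force: 0.0
time_s: 2.35
tool_pos: [0.5478, 0.1861, 0.322]
tool_rot: [-180.0, 0.1, 86.2]
force: [-0.2, 0.9, -0.5]
grip_width: 0.0875
grasp_force: 0.0
[0.54777692 0.18610606 0.32203358] [-1.79956497e+02  6.54192830e-02  8.61879516e+01] [ 19.2  12.7 -48.1  82.9   9.5  88.6 -32.3]
```

View pics/w1.png

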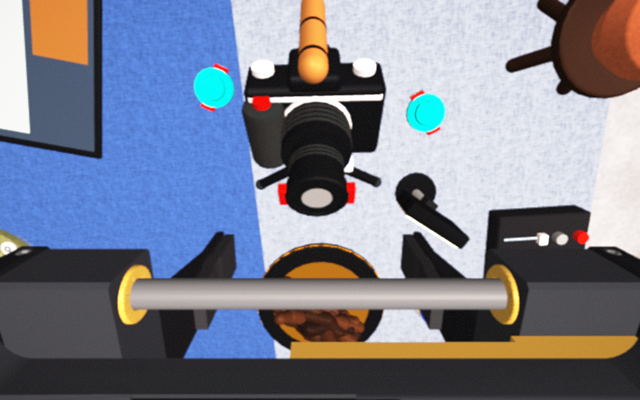

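Wrist view: the grey disc is at (317,198), the buttons at (283,194) and (350,192), and the handle runs along column 313.

```bash
python3 - <<'E'
from h import *
c=load('wrist');W=np.load('W.npy')
h=cv2.cvtColor(c['pixels'],cv2.COLOR_BGR2HSV);red=((h[...,0]<6)|(h[...,0]>174))&(h[...,1]>150)&(h[...,2]>80)
C=[]
for u0,u1 in((272,295),(340,362)):
    m=np.zeros_like(red);m[175:212,u0:u1]=1;m&=red;v,u=np.nonzero(m)
    C.append(ray(c,u.mean(),v.mean(),.2265));print(m.sum(),u.min(),u.max(),v.min(),v.max(),C[-1],np.median(W[m],0))
d=C[1]-C[0];print('mid',(C[0]+C[1])/2,np.degrees(np.arctan2(d[1],d[0])),np.linalg.norm(d))
print('disc',W[194:202,310:324].reshape(-1,3).mean(0),ray(c,317,198,.231))
m=(h[...,0]>5)&(h[...,0]<22)&(h[...,1]>90)&(W[...,2]>.15);m[90:]=0;m[:,:290]=0;m[:,335:]=0
P=W[m];_,_,V=np.linalg.svd(P-P.mean(0));print('handle',P.mean(0),V[0],P[P[:,2]>.24].mean(0),ray(c,313,62,.2386))
E
```

```text
162 278 287 184 204 [0.5194 0.1904 0.2265] [0.51994292 0.19301802 0.23147171]
160 346 354 182 202 [0.573  0.1882 0.2265] [0.57251349 0.19088669 0.23177291]
mid [0.5462 0.1893 0.2265] -2.35037316454872 0.0536451302542924
disc [0.54622797 0.18661831 0.23097733] [0.5466 0.1862 0.231 ]
handle [0.55099117 0.29880309 0.22858195] [-0.00863549 -0.44717362  0.89440549] [0.55045397 0.28292419 0.25237476] [0.5505 0.2846 0.2386]
```

```bash
python3 -m jog '[{"dp":[0.3,-0.2,4],"twist":-0.7,"fingers":1},{"dp":[0.3,-0.2,7],"twist":-0.7,"fingers":1},{"dp":[0.3,-0.2,9],"twist":-0.7,"fingers":1},{"dp":[0.3,-0.2,10.5],"twist":-0.7,"fingers":1},{"dp":[0.3,-0.2,10.5],"twist":-0.7,"fingers":1},{"dp":[0.3,-0.2,10.5],"twist":-0.7,"fingers":1}]'; python3 - <<'E'
from h import *
o=env.get_obs();print(o['tool_pos'],o['tool_rot'])
c=cam('scene');cv2.imwrite('pics/s2.png',cv2.resize(c['pixels'][130:280,370:570],None,fx=4,fy=4,interpolation=cv2.INTER_CUBIC))
E
```

```text
time_s: 3.15
tool_pos: [0.5466, 0.1905, 0.2185]
tool_rot: [179.9, -0.0, 86.9]
force: [-0.0, -0.2, 0.1]
grip_width: 0.0872
grasp_force: 0.0
[0.54656338 0.19049378 0.21852875] [ 1.79915339e+02 -3.06708216e-02  8.69231288e+01]
```

View pics/s2.png

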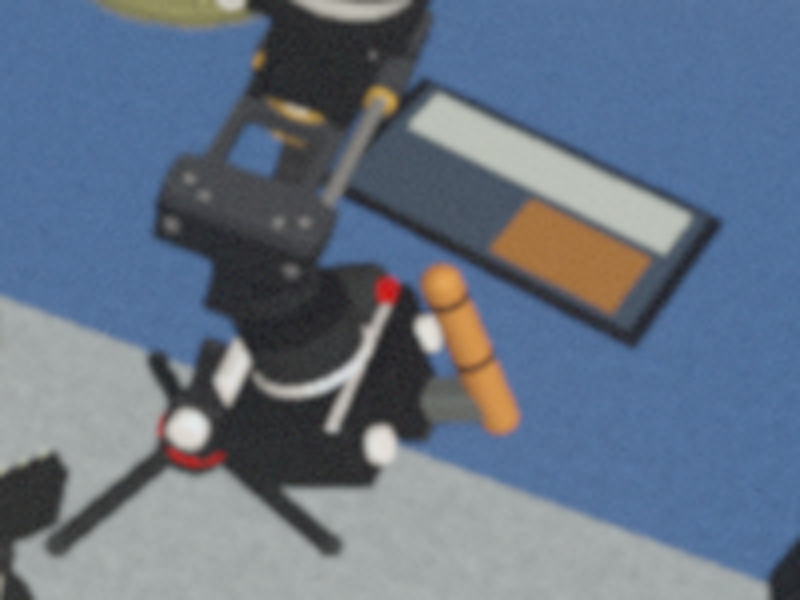

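The gripper straddles the cap, with nothing else in contact. I'll lower it 2 mm and pinch.

```bash
python3 -m jog '[{"dp":[0,0,0.2],"twist":0,"fingers":0.5},{"dp":[0,0,0.2],"twist":0,"fingers":0.5},{"dp":[0,0,0.2],"twist":0,"fingers":0.5},{"dp":[0,0,0.2],"twist":0,"fingers":0.5},{"dp":[0,0,0.2],"twist":0,"fingers":0.5},{"dp":[0,0,0.2],"twist":0,"fingers":0.5},{"dp":[0,0,0.2],"twist":0,"fingers":0.5},{"dp":[0,0,0.2],"twist":0,"fingers":0.5}]' 25
```

```text
time_s: 4.2
tool_pos: [0.5461, 0.1902, 0.2156]
tool_rot: [180.0, 0.0, 86.9]
force: [0.1, -0.6, 2.0]
grip_width: 0.051
grasp_force: 25.0
```

```bash
python3 -m jog '[{"dp":[-0.11,0,-0.16],"twist":0,"fingers":0.5},{"dp":[-0.23,0,-0.33],"twist":0,"fingers":0.5},{"dp":[-0.34,0,-0.49],"twist":0,"fingers":0.5},{"dp":[-0.46,0,-0.66],"twist":0,"fingers":0.5},{"dp":[-0.69,0,-0.98],"twist":0,"fingers":0.5},{"dp":[-0.92,0,-1.31],"twist":0,"fingers":0.5},{"dp":[-1.15,0,-1.64],"twist":0,"fingers":0.5},{"dp":[-1.38,0,-1.97],"twist":0,"fingers":0.5}]'
python3 -m jog '[{"dp":[-0.57,0,-0.82],"twist":0,"fingers":0.5},{"dp":[-1.5,0,-3],"twist":0,"fingers":0.5},{"dp":[-2,0,-5],"twist":0,"fingers":0.5},{"dp":[-2.5,0,-7.5],"twist":0,"fingers":0.5},{"dp":[-2.5,0,-7.5],"twist":0,"fingers":0.5}]'; python3 - <<'E'
from h import *
o=env.get_obs();print(o['tool_pos'],o['tool_rot'])
c=cam('scene');cv2.imwrite('pics/s3.png',cv2.resize(c['pixels'][80:230,350:550],None,fx=4,fy=4,interpolation=cv2.INTER_CUBIC))
E
```

```text
time_s: 5.2
tool_pos: [0.5452, 0.1763, 0.2355]
tool_rot: [180.0, 0.0, 86.9]
force: [-0.2, 0.6, 0.2]
grip_width: 0.0513
grasp_force: 25.0
time_s: 5.82
tool_pos: [0.545, 0.1516, 0.3128]
tool_rot: [179.8, -0.0, 86.9]
force: [-0.4, -0.5, -0.9]
grip_width: 0.052
grasp_force: 25.0
[0.54504463 0.15162629 0.31277061] [ 1.79754118e+02 -4.85261781e-02  8.68835500e+01]
```

View pics/s3.png

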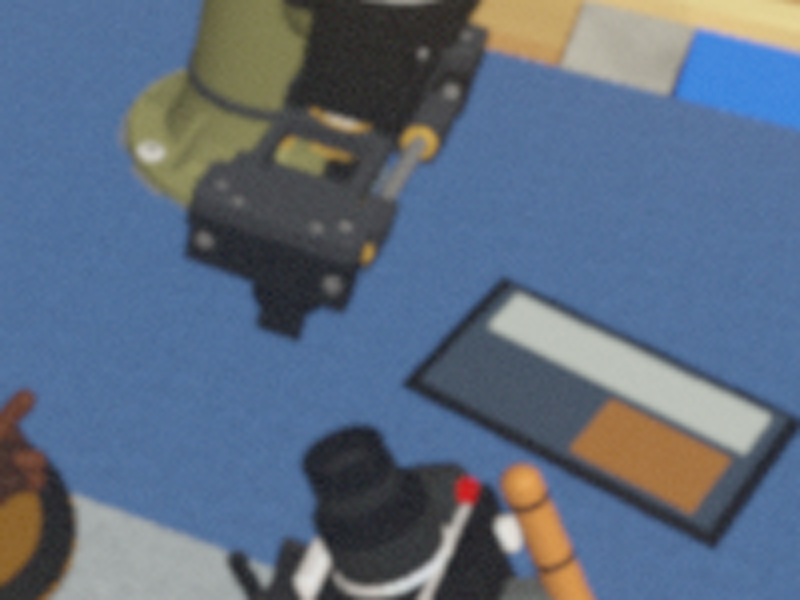

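The lens is now uncovered, and the cap is in the grip (52 mm wide at 25 N). Now I'll carry it to the felt well with the tool turned to yaw 0.

```bash
python3 -m jog '[{"dp":[-4,-1,0],"twist":8,"fingers":0.5},{"dp":[-9,-2,0],"twist":18,"fingers":0.5},{"dp":[-14,-3,0],"twist":28,"fingers":0.5},{"dp":[-20,-4.5,0],"twist":38,"fingers":0.5},{"dp":[-26,-6,0],"twist":48,"fingers":0.5},{"dp":[-32,-7.5,0],"twist":58,"fingers":0.5},{"dp":[-38,-9,0],"twist":68,"fingers":0.5},{"dp":[-42,-9.6,0],"twist":78,"fingers":0.5}]'; python3 -m jog '[{"dp":[0,0,0],"twist":6,"fingers":0.5},{"dp":[0,0,0],"twist":8,"fingers":0.5},{"dp":[0,0,0],"twist":8,"fingers":0.5}]';python3 - <<'E'
from h import *
o=env.get_obs();print(o['tool_pos'],o['tool_rot'],np.round(o['qpos'],1))
R=Ro.from_euler('xyz',o['tool_rot'],degrees=True).as_matrix()
print(R.T@(np.array([.4195,-.288,.15])-o['tool_pos']))
E
```

```text
time_s: 6.88
tool_pos: [0.4235, -0.2655, 0.3091]
tool_rot: [-180.0, 0.1, 8.4]
force: [1.3, -0.6, -1.2]
grip_width: 0.0513
grasp_force: 25.0
time_s: 7.25
tool_pos: [0.4257, -0.2618, 0.3098]
tool_rot: [-180.0, 0.0, 1.1]
force: [0.3, 1.0, -0.1]
grip_width: 0.0517
grasp_force: 25.0
[ 0.42573784 -0.26176773  0.30979076] [-1.79971694e+02  3.48718104e-02  1.09227158e+00] [ 51.8  -0.8 -22.9  95.1  -0.3  85.7 -59.9]
[-0.00663951  0.02618754  0.15978192]
```

```bash
python3 -m jog '[{"dp":[-0.6,2.6,5],"twist":0,"fingers":0.5},{"dp":[-0.6,2.6,10],"twist":0,"fingers":0.5},{"dp":[-0.6,2.6,15],"twist":0,"fingers":0.5},{"dp":[-0.6,2.6,20],"twist":0,"fingers":0.5},{"dp":[-0.6,2.6,23],"twist":0,"fingers":0.5},{"dp":[-0.6,2.6,23],"twist":0,"fingers":0.5}]';python3 - <<'E'
from h import *
o=env.get_obs();print(o['tool_pos'],o['tool_rot'])
w=cam('wrist')['pixels'];s=cam('scene')['pixels']
a=cv2.resize(w[150:400,140:500],(400*1,278));b=cv2.resize(s[100:230,190:377],(400,278),interpolation=cv2.INTER_CUBIC)
cv2.imwrite('pics/m4.png',cv2.resize(np.hstack([a,b]),(800,278)))
E
```

```text
time_s: 8.0
tool_pos: [0.4184, -0.2868, 0.078]
tool_rot: [-179.8, 0.2, 1.1]
force: [0.3, -0.2, -0.1]
grip_width: 0.0513
grasp_force: 25.0
[ 0.41844036 -0.28684504  0.07800214] [-179.79969537    0.24196813    1.08635681]
```

View pics/m4.png

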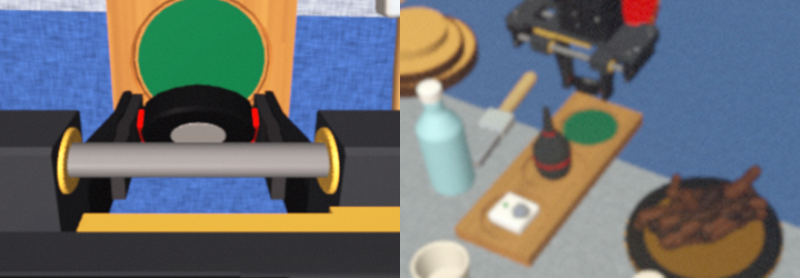

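The cap is held with its outside face leaning towards −x, over the felt. The blower is clear. Lowering now until its edge touches.

```bash
python3 -m jog '[{"dp":[0.1,0.1,2],"twist":0,"fingers":0.5},{"dp":[0.1,0.1,3.5],"twist":0,"fingers":0.5},{"dp":[0.1,0.1,4.7],"twist":0,"fingers":0.5},{"dp":[0.1,0.1,5.1],"twist":0,"fingers":0.5},{"dp":[0.1,0.1,5.4],"twist":0,"fingers":0.5},{"dp":[0.1,0.1,5.5],"twist":0,"fingers":0.5},{"dp":[0.1,0.1,5.5],"twist":0,"fingers":0.5}]'
```

```text
time_s: 8.98
tool_pos: [0.4211, -0.29, 0.0255]
tool_rot: [180.0, -0.0, 0.9]
force: [0.3, -0.2, -0.4]
grip_width: 0.0514
grasp_force: 25.0
```

```bash
python3 -m jog '[{"dp":[-0.1,0,0.15],"twist":0,"fingers":0.5},{"dp":[-0.1,0,0.25],"twist":0,"fingers":0.5},{"dp":[-0.1,0,0.25],"twist":0,"fingers":0.5}]'
```

```text
time_s: 9.35
tool_pos: [0.4201, -0.29, 0.023]
tool_rot: [180.0, -0.0, 0.9]
force: [-0.8, 0.1, 1.3]
grip_width: 0.0511
grasp_force: 25.0
```

Contact is just starting (1.3 N). I'll open, then rise once the cap has dropped.

```bash
python3 -m jog '[{"dp":[0,0,0],"twist":0,"fingers":1},{"dp":[0,0,0],"twist":0,"fingers":1},{"dp":[0,0,0],"twist":0,"fingers":1},{"dp":[0,0,0],"twist":0,"fingers":1},{"dp":[0,0,-2],"twist":0,"fingers":1},{"dp":[0,0,-6],"twist":0,"fingers":1},{"dp":[0,0,-12],"twist":0,"fingers":1},{"dp":[0,0,-18],"twist":0,"fingers":1}]'; python3 - <<'E'
from h import *
c=cam('wrist');W=world(c);np.save('W.npy',W)
t=cam('top')
a=cv2.resize(c['pixels'],(480,300));b=cv2.resize(t['pixels'][240:300,365:429],(320,300),interpolation=cv2.INTER_CUBIC)
cv2.imwrite('pics/m5.png',np.hstack([a,b]))
h=cv2.cvtColor(c['pixels'],cv2.COLOR_BGR2HSV)
m=(W[...,2]>.028)&(W[...,2]<.05)&(abs(W[...,0]-.424)<.05)&(abs(W[...,1]+.288)<.045)
P=W[m];q=P.mean(0);_,_,V=np.linalg.svd(P-q,full_matrices=False);print(m.sum(),q,V[2],P.min(0),P.max(0))
print(env.get_obs()['tool_pos'])
E
```

```text
time_s: 10.35
tool_pos: [0.4196, -0.2896, 0.2043]
tool_rot: [-180.0, 0.0, 0.9]
force: [1.2, -0.3, -0.1]
grip_width: 0.0871
grasp_force: 0.0
2149 [ 0.42992158 -0.28935868  0.03173275] [-1.13345499e-03  5.72159190e-04 -9.99999194e-01] [ 0.40386768 -0.31957672  0.02806862] [ 0.45447611 -0.25928485  0.03541211]
[ 0.423679   -0.29200553  0.21011075]
```

View pics/m5.png

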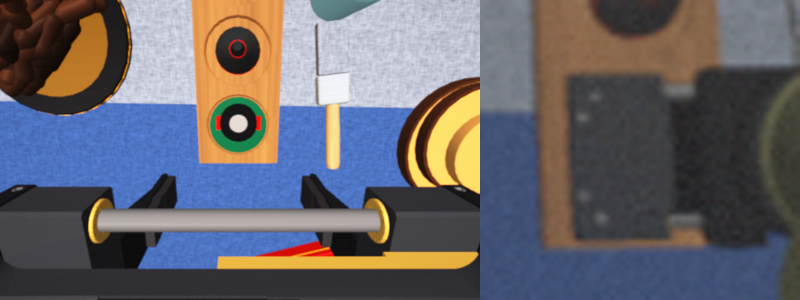

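The cap lies flat in the felt well: tilt about 0, 5 mm off centre, top at 0.032 m. Next the handle grip point, about (0.5515, 0.293, 0.229), at yaw 87°.

```bash
python3 -m jog '[{"dp":[1,-3,-4],"twist":-8,"fingers":1},{"dp":[2,-8,-7],"twist":-18,"fingers":1},{"dp":[4,-14,-10],"twist":-28,"fingers":1},{"dp":[6,-20,-12],"twist":-38,"fingers":1},{"dp":[8,-26,-12],"twist":-48,"fingers":1},{"dp":[10,-32,-12],"twist":-58,"fingers":1},{"dp":[12,-38,-12],"twist":-68,"fingers":1},{"dp":[12.5,-44,-12],"twist":-78,"fingers":1}]';python3 -m jog '[{"dp":[4,0,0],"twist":-8,"fingers":1},{"dp":[8,0,0],"twist":-8,"fingers":1},{"dp":[12,0,0],"twist":-8,"fingers":1},{"dp":[13,0,0],"twist":-8,"fingers":1},{"dp":[13,0,0],"twist":-8,"fingers":1},{"dp":[13,0,0],"twist":-8,"fingers":1}]'; python3 - <<'E'
from h import *
o=env.get_obs();print(o['tool_pos'],o['tool_rot'],np.round(o['qpos'],1))
R=Ro.from_euler('xyz',o['tool_rot'],degrees=True).as_matrix()
print(R.T@(np.array([.5515,.293,.210])-o['tool_pos']))
c=cam('wrist');W=world(c);h=cv2.cvtColor(c['pixels'],cv2.COLOR_BGR2HSV)
m=(h[...,0]>5)&(h[...,0]<22)&(h[...,1]>90)&(W[...,2]>.15)&(W[...,2]<.27)&(W[...,1]>.25);P=W[m]
if len(P):
  print(m.sum(),P.mean(0),P.min(0),P.max(0)); s=P[abs(P[:,2]-.235)<.012]; print(len(s),s.mean(0))
E
```

```text
time_s: 11.45
tool_pos: [0.5373, 0.1432, 0.3221]
tool_rot: [-180.0, -0.0, 79.2]
force: [0.7, 0.2, 0.2]
grip_width: 0.0869
grasp_force: 0.0
time_s: 12.2
tool_pos: [0.5621, 0.2676, 0.3226]
tool_rot: [180.0, 0.1, 86.8]
force: [0.3, -0.0, 1.2]
grip_width: 0.0871
grasp_force: 0.0
[0.56210141 0.26757124 0.32260474] [1.79984428e+02 8.18097607e-02 8.68048883e+01] [ 10.7  20.2 -51.4  76.5  15.7  90.7 -42. ]
[ 0.02495911 -0.01203283  0.11256595]
7132 [0.73380095 0.30208522 0.1868305 ] [0.53283159 0.25209831 0.15001434] [0.86839216 0.34365822 0.25630255]
710 [0.55192426 0.29734142 0.23518638]
```

```bash
python3 -m jog '[{"dp":[2.5,-1.1,2],"twist":0,"fingers":1},{"dp":[2.5,-1.1,5],"twist":0,"fingers":1},{"dp":[2.5,-1.1,8],"twist":0,"fingers":1},{"dp":[2.5,-1.1,10],"twist":0,"fingers":1},{"dp":[2.5,-1.1,11.2],"twist":0,"fingers":1},{"dp":[2.5,-1.1,11.2],"twist":0,"fingers":1},{"dp":[2.5,-1.1,11.2],"twist":0,"fingers":1}]'; python3 -m jog '[{"dp":[0,0,0],"twist":0,"fingers":0.1},{"dp":[0,0,0],"twist":0,"fingers":0.1},{"dp":[0,0,0],"twist":0,"fingers":0.1},{"dp":[0,0,0],"twist":0,"fingers":0.1},{"dp":[0,0,0],"twist":0,"fingers":0.1},{"dp":[0,0,0],"twist":0,"fingers":0.1},{"dp":[0,0,0],"twist":0,"fingers":0.1},{"dp":[0,0,0],"twist":0,"fingers":0.1}]' 30
```

```text
time_s: 13.12
tool_pos: [0.5525, 0.2953, 0.2118]
tool_rot: [179.9, -0.1, 86.9]
force: [-0.2, 0.1, 0.1]
grip_width: 0.087
grasp_force: 0.0
time_s: 14.12
tool_pos: [0.5512, 0.2949, 0.2106]
tool_rot: [-179.9, 0.0, 87.0]
force: [-1.7, -0.6, 0.9]
grip_width: 0.0193
grasp_force: 30.0
```

The handle is gripped. Swinging it along its arc, half first.

```bash
python3 -m jog '[{"dp":[-0.8,0,-0.64],"twist":0,"fingers":0.1},{"dp":[-1.64,0,-1.21],"twist":0,"fingers":0.1},{"dp":[-2.52,0,-1.74],"twist":0,"fingers":0.1},{"dp":[-3.43,0,-2.21],"twist":0,"fingers":0.1},{"dp":[-4.37,0,-2.62],"twist":0,"fingers":0.1},{"dp":[-5.33,0,-2.98],"twist":0,"fingers":0.1},{"dp":[-6.31,0,-3.28],"twist":0,"fingers":0.1},{"dp":[-7.31,0,-3.52],"twist":0,"fingers":0.1}]'
```

```text
time_s: 15.12
tool_pos: [0.5482, 0.2257, 0.2459]
tool_rot: [179.9, -0.4, 87.1]
force: [2.5, 8.1, -6.1]
grip_width: 0.0193
grasp_force: 30.0
```

```bash
python3 -m jog '[{"dp":[-1.01,0,-0.17],"twist":0,"fingers":0.1},{"dp":[-2.03,0,-0.29],"twist":0,"fingers":0.1},{"dp":[-3.05,0,-0.34],"twist":0,"fingers":0.1},{"dp":[-4.08,0,-0.34],"twist":0,"fingers":0.1},{"dp":[-5.1,0,-0.26],"twist":0,"fingers":0.1},{"dp":[-6.12,0,-0.13],"twist":0,"fingers":0.1},{"dp":[-7.13,0,0.08],"twist":0,"fingers":0.1},{"dp":[-8.13,0,0.33],"twist":0,"fingers":0.1}]';python3 -m jog '[{"dp":[0,0,0],"twist":0,"fingers":0.1},{"dp":[0,0,0],"twist":0,"fingers":0.1}]'; python3 - <<'E'
from h import *
c=cam('scene');W=world(c);h=cv2.cvtColor(c['pixels'],cv2.COLOR_BGR2HSV)
m=(h[...,0]>5)&(h[...,0]<22)&(h[...,1]>90)&(W[...,2]>.2)&(W[...,2]<.32)&(abs(W[...,0]-.55)<.05)&(W[...,1]>.08)
P=W[m];_,_,V=np.linalg.svd(P-P.mean(0),full_matrices=False);print(m.sum(),P.mean(0),V[0],np.degrees(np.arcsin(abs(V[0][2]))),P.min(0),P.max(0))
E
```

```text
time_s: 16.12
tool_pos: [0.5449, 0.145, 0.245]
tool_rot: [179.7, -0.4, 87.1]
force: [0.7, 5.9, 4.5]
grip_width: 0.0194
grasp_force: 30.0
time_s: 16.38
tool_pos: [0.5447, 0.1428, 0.2444]
tool_rot: [179.8, -0.2, 87.0]
force: [1.2, 3.9, 6.8]
grip_width: 0.0192
grasp_force: 30.0
282 [0.54997876 0.19638079 0.2627801 ] [0.2142355  0.95047734 0.22515766] 13.012149337710762 [0.50259679 0.16372497 0.2070496 ] [0.55673827 0.22746618 0.27343372]
```

```bash
python3 - <<'E'
from h import *
c=load('scene');W=world(c);h=cv2.cvtColor(c['pixels'],cv2.COLOR_BGR2HSV)
m=(h[...,0]>5)&(h[...,0]<22)&(h[...,1]>90)&(W[...,2]>.24)&(W[...,2]<.3)&(abs(W[...,0]-.552)<.012)&(W[...,1]>.15)
P=W[m];print(len(P))
for y in np.arange(.16,.24,.01):
    s=P[abs(P[:,1]-y)<.005]
    if len(s)>3: print(round(y,3),len(s),s[:,2].max().round(4),np.median(s[:,2]).round(4),s[:,2].min().round(4))
print(np.polyfit(P[:,1],P[:,2],1))
E
```

```text
265
0.17 31 0.2722 0.268 0.2546
0.18 45 0.2734 0.2669 0.2536
0.19 45 0.2722 0.2664 0.2533
0.2 47 0.2734 0.2662 0.2548
0.21 47 0.2713 0.2663 0.2525
0.22 42 0.2711 0.2655 0.2501
0.23 8 0.2663 0.2638 0.2569
[-0.03772826  0.27268948]
```

The bar is level within about 2°. Releasing and lifting straight up.

```bash
python3 -m jog '[{"dp":[0,0,0],"twist":0,"fingers":1},{"dp":[0,0,0],"twist":0,"fingers":1},{"dp":[0,0,0],"twist":0,"fingers":1},{"dp":[0,0,0],"twist":0,"fingers":1},{"dp":[0,0,-2],"twist":0,"fingers":1},{"dp":[0,0,-6],"twist":0,"fingers":1},{"dp":[0,0,-10],"twist":0,"fingers":1},{"dp":[0,0,-12],"twist":0,"fingers":1}]'; python3 -m jog '[{"dp":[0,0,0],"twist":0,"fingers":1},{"dp":[0,0,0],"twist":0,"fingers":1}]';python3 - <<'E'
from h import *
c=cam('scene');W=world(c);h=cv2.cvtColor(c['pixels'],cv2.COLOR_BGR2HSV)
m=(h[...,0]>5)&(h[...,0]<22)&(h[...,1]>90)&(W[...,2]>.23)&(W[...,2]<.3)&(abs(W[...,0]-.552)<.013)&(W[...,1]>.08)
P=W[m];print(len(P),P.min(0),P.max(0),np.polyfit(P[:,1],P[:,2],1))
cv2.imwrite('pics/s6.png',cv2.resize(c['pixels'][100:290,180:520],(800,447),interpolation=cv2.INTER_CUBIC))
E
```

```text
time_s: 17.42
tool_pos: [0.5444, 0.1414, 0.3667]
tool_rot: [179.7, -0.1, 86.9]
force: [-0.5, -0.2, -0.4]
grip_width: 0.0852
grasp_force: 0.0
time_s: 17.68
tool_pos: [0.5435, 0.1406, 0.3622]
tool_rot: [-180.0, 0.0, 86.9]
force: [-0.1, -0.4, -0.1]
grip_width: 0.087
grasp_force: 0.0
463 [0.54079963 0.11985522 0.24923343] [0.55805962 0.22747323 0.27520275] [-0.03148538  0.27163719]
```

View pics/s6.png

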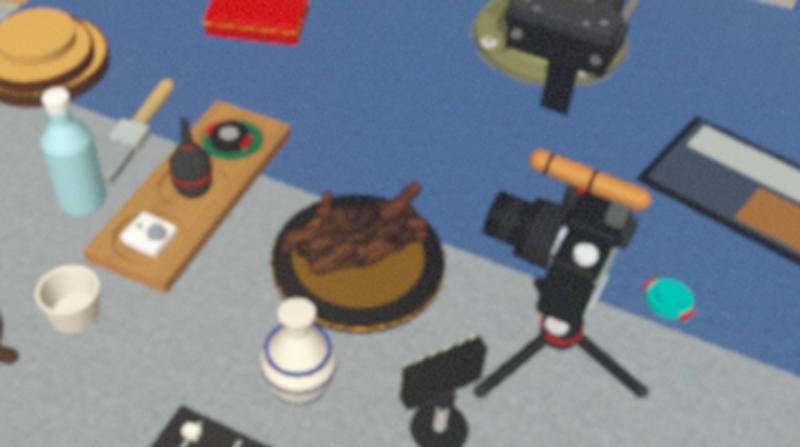

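The camera is level (the handle slopes 1.8°), the cap at (232,138) lies on the felt, everything else is standing, and the gripper is clear. Handing in.

```bash
python3 -c "
from cell import env; print(env.sign_off())"
```

```text
the job is handed in; nothing more can be done
None
```

I handed the job in at about 18 s of the 64 s allowed: the cap lies flat, outside face up, about 5 mm off the centre of the felt well, and the camera is level to within about 2° and let go; the other items looked undisturbed in the last picture, and `sign_off` returned no verdict.

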